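# Show the helper what to wash

### The job

Show the kitchen helper what to wash and with what, by pointing from above with the fingertips: first at the shortest of the three steel tumblers, then at the empty one of the two small steel bowls, and last at the tip of the dish-soap bottle's cap. Each time bring the fingertips a few centimetres above the middle of the thing's top and stay there for two full seconds. Touch and move nothing, pass well above the other tumblers and the full bowl so that you do not seem to point at them, and at the end draw the hand well away from all six things.

Things in the scene. Friction and masses are not known exactly. Their poses are not given: they have to be found in the camera images.
- tumbler_short_top (a point): the shortest of three plain steel tumblers, 74 mm tall, mouth 65 mm wide, standing upright on the worktop; this point is the centre of its open mouth, level with the rim; axis z up
- tumbler_tall_1_top (a point): a taller plain steel tumbler, 92 mm tall, mouth 68 mm wide, standing upright on the worktop; point: centre of its mouth, level with the rim; axis z up
- tumbler_tall_2_top (a point): another taller plain steel tumbler, 90 mm tall, mouth 65 mm wide, standing upright on the worktop; point: centre of its mouth, level with the rim; axis z up
- bowl_empty_top (a point): the empty one of two small round steel bowls: bare steel inside, 36 mm tall, 92 mm wide, standing upright on the worktop; point: centre of its mouth, level with the rim; axis z up. The tumblers and the bowls stand in any order in the middle and right of the worktop, at least 90 mm from one another's centres
- bowl_full_top (a point): the other small round steel bowl, with brownish yellow food in it, 38 mm tall, 88 mm wide, standing upright on the worktop; point: centre of its mouth, level with the rim; axis z up
- soap_bottle_top (a point): dish-soap bottle, 226 mm tall, body 49 x 81 mm, tapering to a narrow cap; it stands upright alone at the left of the worktop; point: the tip of its cap; axis z up
- lemon: lemon, 83 x 58 x 58 mm, lying at the right; leave alone; origin under its middle, on the worktop
- spice_jar: spice jar with a dark cap, 41 mm wide, 105 mm tall, at the right; leave alone; origin under its middle, on the worktop
- tea_cup: tea cup with a handle, 96 x 122 mm, 56 mm tall, at the far right; leave alone; origin under its middle, on the worktop

How it is judged (in metres and radians):
On the way, in this order (a step that is already met when the one before it is completed fails the run):
1. points at the shortest tumbler: the grasp point stays within 30 mm of the middle and 12 to 90 mm above the top for 1.5 s (horizontal distance between the grasp point and tumbler_short_top below 0.03 m and z of the grasp point in the frame of tumbler_short_top between 0.012 and 0.09 m), for 1.5 s.
2. points at the empty bowl: the grasp point stays within 30 mm of the middle and 12 to 90 mm above the top for 1.5 s (horizontal distance between the grasp point and bowl_empty_top below 0.03 m and z of the grasp point in the frame of bowl_empty_top between 0.012 and 0.09 m), for 1.5 s.
3. points at the dish soap: the grasp point stays within 30 mm of the middle and 12 to 90 mm above the top for 1.5 s (horizontal distance between the grasp point and soap_bottle_top below 0.03 m and z of the grasp point in the frame of soap_bottle_top between 0.012 and 0.09 m), for 1.5 s.
At the end, for the whole second after the job is handed in: Every thing is at rest within 10 mm of where it stood, and the grasp point is more than 130 mm from the tops of the tumblers, bowls and bottle (distance of each of tumbler_short_top, tumbler_tall_1_top, tumbler_tall_2_top, bowl_empty_top, bowl_full_top, soap_bottle_top, lemon, spice_jar, tea_cup from where it was at the start of the episode below 0.01 m and distance between the grasp point and tumbler_short_top above 0.13 m and distance between the grasp point and tumbler_tall_1_top above 0.13 m and distance between the grasp point and tumbler_tall_2_top above 0.13 m and distance between the grasp point and bowl_empty_top above 0.13 m and distance between the grasp point and bowl_full_top above 0.13 m and distance between the grasp point and soap_bottle_top above 0.13 m and linear speed of each of tumbler_short, tumbler_tall_1, tumbler_tall_2, bowl_empty, bowl_full, soap_bottle, lemon, spice_jar, tea_cup below 0.02 m/s); the robot touches nothing.
It fails at once if the robot touches something (contact force between any of the fingers, the arm and anything else above 0.5 N).
It fails at once if a thing is shifted, tipped or lifted by more than 10 mm (distance of any of tumbler_short_top, tumbler_tall_1_top, tumbler_tall_2_top, bowl_empty_top, bowl_full_top, soap_bottle_top, lemon, spice_jar, tea_cup from where it was at the start of the episode above 0.01 m).
It fails at once if the hand comes low over a wrong tumbler or bowl (grasp point within 30 mm of its middle and less than 70 mm above its top) ((horizontal distance between the grasp point and tumbler_tall_1_top below 0.03 m and z of the grasp point in the frame of tumbler_tall_1_top between -0.1 and 0.07 m) or (horizontal distance between the grasp point and tumbler_tall_2_top below 0.03 m and z of the grasp point in the frame of tumbler_tall_2_top between -0.1 and 0.07 m) or (horizontal distance between the grasp point and bowl_full_top below 0.03 m and z of the grasp point in the frame of bowl_full_top between -0.1 and 0.07 m)).
It also fails if it takes over 59 s, if anything falls off the work surface, if the arm or the gripper's body presses on something with over 40 N, if the wrist force passes 120 N, or if a joint passes its speed limit or range.

### The arm

A 6-joint arm with a two-finger parallel gripper is mounted at the origin on a cart in front of the work surface, level with it; the furniture and walls round the work are solid. World frame = base frame: x ahead of the robot, y to its left, z up, the work surface at z = 0. Lengths are in mm, angles in degrees, forces in N, time in s.
With the tool pointing down it reaches from about 300 to 850 mm from the base axis. Payload 4.2 kg.
Tool frame: the origin (TCP) lies on the centre line of the jaws, within the pads' length; the fingertips stand 14 mm ahead of it and the grasp point (between the pads) lies 5 mm behind it (env.finger_overhang is the z of the fingertips in the tool frame, in mm); z points along the fingers, y is the line along which they close (so a half turn about z gives the same grasp; the last joint's range is limited). The gripper opens to 91 mm and grips with 3 to 60 N. Pads are 32 mm wide; open, the fingers measure 118 mm over their backs; the gripper's body (76 mm by 178 mm) begins 60 mm behind the grasp point.
Start: joints at [61.879, 18.312, 89.639, -0, 72.044, -1.146], TCP at [260.824, 512.457, 227.976] pointing down, gripper open.
Joint ranges: [-177.97, 177.97], [-48.28, 115.42], [12.27, 149.76], [-77.06, 257.06], [2.81, 150.46], [-146.56, 146.56]. Speed limits (degrees/s): [147.25, 147.25, 180, 180, 180, 180].

### API

Orientations are given as [roll, pitch, yaw] about the fixed x, y, z axes, in that order (R = Rz(yaw) Ry(pitch) Rx(roll)).
In Python, from workcell import sensors, viewer, env gives the robot as it stands. The module is installed in compiled form; this text tells all that it offers.
- The arm moves only by the tool step_arm, never from a script. Its argument "plan" is one flat list of numbers, 6 for each row, row after row: the shift along the tool's x, y, z in cm, then the turn, a rotation vector about the tool's x, y, z in rad. In form: [x, y, z, wx, wy, wz, x, y, z, wx, wy, wz, ...]. A call has 1 to 5 rows; each row shifts and turns the commanded pose from where the row before left it, along the tool's axes as they then stand; what a row does not reach is not made up. A row lasts 1/12 s, in which the tool goes at most 41.7 mm and 7.16 degrees, less where a joint would pass 70% of its speed; a pose out of reach is approached as far as the arm can. A call is refused whole if a number of a shift passes 4.17 or a number of a turn 0.125, either way. A call with a gripper value outside its range is refused whole. "hand" is the finger opening in cm, from 0 to 9.12, set as the call begins (left out, the last holds). The fingers move at their own pace and stop on an object; "newtons" is the grip in N (left out, the last holds). Time passes only in rows, so rows that do not move let the fingers close. It gives the time, the measured TCP pose, the force, the opening and the grip force at its end, in the units of the state.
- sensors.state(): the state, without advancing time (a new reading comes with each control period).
- viewer.grab_frame(name): name is "scene" or "top" or "wrist"; returns a dict with "img" (480x640x3 uint8, red, green, blue), "fx", "fy", "cx", "cy" (pixels), "position" and "attitude" of the camera in the world. Camera axes: x right, y down, z forward; pixel columns grow to the right and rows downward; lengths in mm; the calibration is good to about 2 mm. A picture is of the moment at which its call begins. There is no depth.
- env.job_done(): hands the job in; it is judged then, once.
Trained networks look in a picture, given as the dict that the camera call returned (one of the last four; its "shot" number tells which), for a name from the list of things; names that differ only in an ending like _2 or _b are one class to them, and where a whole thing is asked for, a point or a joint stands for the part that bears it (a point fixed in the world has none). Each returns a list of dicts, best first, with "score" (0 to 1); they miss things now and then, are a little off and sometimes report something else, mostly with a low value. They report only what shows in the picture. A call takes as long as a camera call.
- viewer.boxes_of(name, picture): "location" ([column, row] in pixels, amid what is visible of it).
- viewer.pinpoint(name, picture): "location" ([column, row] in pixels: a listed point, or the origin of a listed thing).
The state is a dict: "time_s": time; "qpos": joint angles; "qvel": joint speeds; "effort": joint torques, N m; "ee_pos": TCP position; "ee_rot": TCP orientation; "force": force on the tool from outside, world axes, zero at the start; "torque": the same for the moment, N m; "gripper_width": finger opening in mm; "gripper_force": force on a finger pad.
Only numpy, scipy, OpenCV 4.12 (cv2) and the standard library are available. Lean on these libraries where they do the work, as an engineer would, in place of code of your own. Each camera call takes 0.05 s, during which the arm holds its last target. There are 200 camera calls.

## Working session

There is one attempt and no reset: what is moved stays moved. The work goes in short steps, Python scripts to look and compute and a tool call to move; the robot and the scene stay as the last step left them, time stands still between calls to the robot, and variables do not carry over. Pictures are saved under pics/ and viewed, at most 10 in all, crops included, and the job is handed in when it is done.

Besides the shell and the picture viewer there is one more tool, called after "Request:" as a command line: name --argument value ..., lists and objects as JSON in quotes. step_arm: Moves the arm, as the interface text tells. Its arguments: {"type":"object","properties":{"plan":{"type":"array","items":{"type":"number"}},"hand":{"type":"number"},"newtons":{"type":"number"}},"required":["plan"]}

```bash
mkdir -p pics
cat > h.py <<'E'
import numpy as np,cv2
from scipy.spatial.transform import Rotation as R
from workcell import sensors,viewer,env
def Rc(f):
    a=np.array(f["attitude"],float)
    return a if a.shape==(3,3) else R.from_euler('xyz',a,degrees=True).as_matrix()
def ray(f,uv,z):
    d=Rc(f)@np.array([(uv[0]-f["cx"])/f["fx"],(uv[1]-f["cy"])/f["fy"],1])
    p=np.array(f["position"],float); return p+d*(z-p[2])/d[2]
Z=dict(tumbler_short_top=74,tumbler_tall_1_top=92,tumbler_tall_2_top=90,bowl_empty_top=36,bowl_full_top=38,soap_bottle_top=226,lemon=0,spice_jar=0,tea_cup=0)
E
python3 - <<'E'
from h import *
s=sensors.state();print(s["ee_pos"],s["ee_rot"],s["time_s"])
for c in("scene","top"):
    f=viewer.grab_frame(c);print(c,f["position"],f["attitude"],f["fx"])
    cv2.imwrite(f"pics/{c}.png",f["img"][:,:,::-1])
    for n,z in Z.items():
        for d in viewer.pinpoint(n,f)[:4]: print(n,np.round(d["location"]),round(d["score"],2),np.round(ray(f,d["location"],z)[:2]))
E
```

```text
[260.58476787 512.01488329 227.12251975] [-1.79897882e+02 -1.03134457e-03  1.53025112e+02] 0.0
scene [ 601.92534522 1330.13548997 1256.58845936] [-126.53629566    0.42545135  177.24051329] 611.0295974450372
tumbler_short_top [317. 327.] 0.77 [572.  97.]
tumbler_tall_1_top [319. 280.] 0.58 [557. -84.]
tumbler_tall_2_top [315. 246.] 0.66 [ 563. -262.]
bowl_empty_top [349. 256.] 0.58 [ 452. -270.]
bowl_full_top [358. 290.] 0.96 [438. -96.]
soap_bottle_top [360. 289.] 0.74 [457. 120.]
soap_bottle_top [320. 233.] 0.67 [ 552. -140.]
soap_bottle_top [317. 331.] 0.66 [576. 268.]
lemon [319. 233.] 0.68 [ 541. -461.]
lemon [318. 330.] 0.25 [567.  30.]
spice_jar [343. 240.] 0.82 [ 459. -417.]
spice_jar [315. 334.] 0.47 [576.  47.]
tea_cup [339. 218.] 0.6 [ 465. -552.]
top [-426.11237158 -186.2742474  1329.14434463] [-140.5443856     0.59145866  -86.76347224] 573.9759258233379
```

View pics/scene.png

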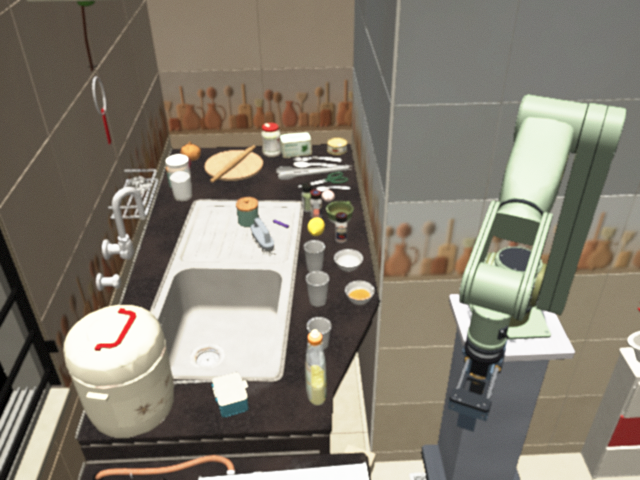

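View pics/top.png

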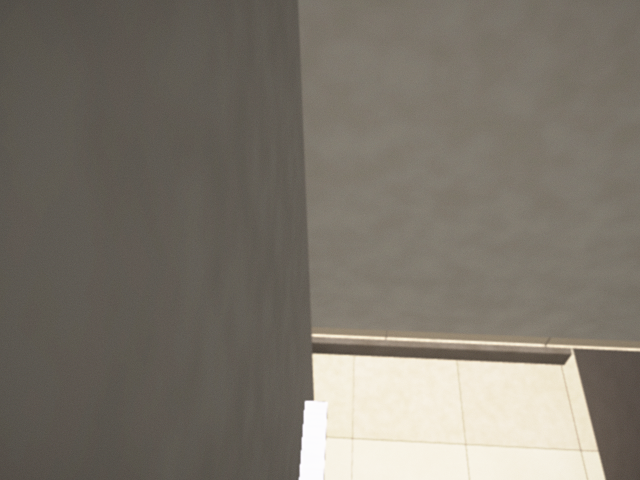

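The scene view shows the tumblers at about (314,252), (317,287) and (318,328), the empty bowl at (348,258), the full bowl at (359,292) and the soap cap at (315,335). There is also a wall corner near column 378. The top camera is blocked by a wall.

Run:
```python
from h import *
f=viewer.grab_frame("scene")
Rm=Rc(f);P=np.array(f["position"])
def pj(p):
    c=Rm.T@(np.array(p)-P); return np.round([f["fx"]*c[0]/c[2]+f["cx"],f["fy"]*c[1]/c[2]+f["cy"]])
print("base",pj([0,0,0]),pj([0,0,200]),pj(sensors.state()["ee_pos"]))
for uv in[(378,298),(355,150),(375,250),(345,380),(325,430),(315,345)]: print(uv,ray(f,uv,0)[:2].round())
for x in(250,300,350): 
  for y in (-150,-50,0): print(x,y,[pj([x,y,z]) for z in(0,500)])
g=f["img"];cv2.imwrite("pics/c1.png",cv2.resize(g[190:420,260:420],None,fx=3.5,fy=2.6,interpolation=2)[:,:,::-1])
w=viewer.grab_frame("wrist");print(w["position"],w["attitude"]);cv2.imwrite("pics/w1.png",w["img"][:,:,::-1])
for n,z in Z.items():
    for d in viewer.pinpoint(n,w)[:3]: print(n,np.round(d["location"]),round(d["score"],2),np.round(ray(w,d["location"],z)[:2]))
```

```text
base [506. 315.] [518. 263.] [471. 406.]
(378, 298) [374. -99.]
(355, 150) [  357. -1092.]
(375, 250) [ 354. -349.]
(345, 380) [502. 227.]
(325, 430) [563. 385.]
(315, 345) [577.  93.]
250 -150 [array([415., 286.]), array([430., 144.])]
250 -50 [array([420., 307.]), array([437., 162.])]
250 0 [array([423., 318.]), array([441., 171.])]
300 -150 [array([399., 287.]), array([411., 145.])]
300 -50 [array([404., 308.]), array([418., 162.])]
300 0 [array([407., 319.]), array([421., 172.])]
350 -150 [array([384., 287.]), array([393., 145.])]
350 -50 [array([388., 308.]), array([398., 163.])]
350 0 [array([390., 320.]), array([401., 173.])]
[185.72315358 551.00783148 385.05789741] [1.62682258e+02 5.21767554e-04 6.30433528e+01]
```

View pics/c1.png

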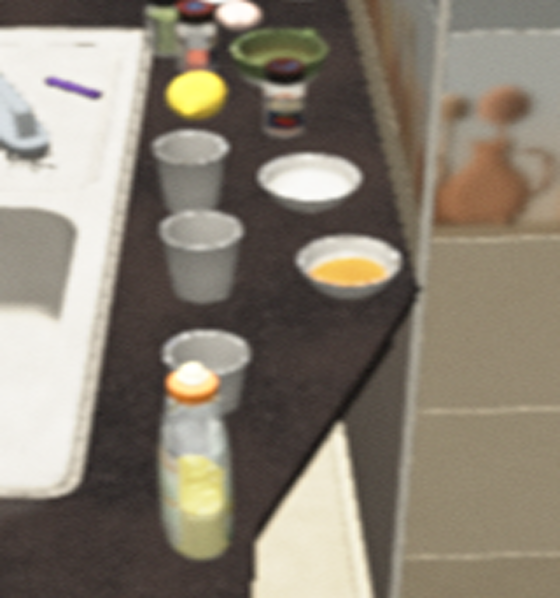

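View pics/w1.png

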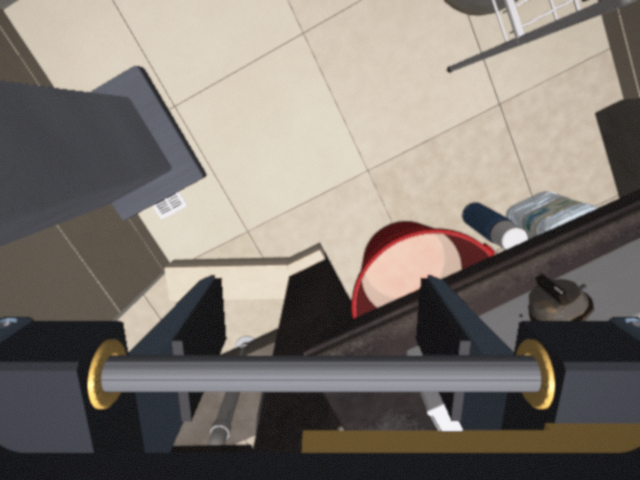

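The near tumbler at about (572,97) is the shortest by its pixel height. The empty bowl at about (452,-270) sits behind the wall corner at about (374,-99). I'll raise the arm and close the fingers first, then look with the wrist camera.

Request:
step_arm --plan '[0,0,-4,0,0,0,0,0,-4,0,0,0,0,0,-4,0,0,0,0,0,-4,0,0,0,0,0,-4,0,0,0]' --hand 1

```text
time_s: 1.97
ee_pos: [260.6, 512.0, 430.1]
ee_rot: [180.0, -0.0, 153.0]
force: [0.3, 1.8, -0.5]
gripper_width: 61.0
gripper_force: 0.0
```

Request:
step_arm --plan '[-3.6,-1.75,0,0,0,0,-3.6,-1.75,0,0,0,0,-3.6,-1.75,0,0,0,0,-3.6,-1.75,0,0,0,0,-3.6,-1.75,0,0,0,0]'

```text
time_s: 2.38
ee_pos: [382.2, 351.3, 428.2]
ee_rot: [180.0, 0.0, 153.1]
force: [-0.2, 0.8, 1.2]
gripper_width: 27.4
gripper_force: 0.0
```

```bash
cat >> h.py <<'E'
import json
def log():
    s=sensors.state(); open("log.txt","a").write(json.dumps([list(map(float,s["qpos"])),list(map(float,s["ee_pos"])),list(map(float,s["ee_rot"]))])+"\n")
    print(round(s["time_s"],2),np.round(s["qpos"],1),np.round(s["ee_pos"]),np.round(s["ee_rot"],1),np.round(s["force"],1))
def look(c,tag,names=Z):
    f=viewer.grab_frame(c); cv2.imwrite(f"pics/{tag}.png",f["img"][:,:,::-1]); print(np.round(f["position"]),np.round(f["attitude"]))
    for n in names:
        for d in viewer.pinpoint(n,f)[:2]: print(n,np.round(d["location"]),round(d["score"],2),np.round(ray(f,d["location"],Z[n])[:2]))
E
python3 -c "
from h import *
log();look('wrist','w2')"
```

```text
2.38 [ 41.3   9.9  73.   -0.   97.1 -21.7] [382. 351. 428.] [180.    0.  153.1] [-0.2  0.8  1.2]
[307. 390. 585.] [163.  -0.  63.]
tumbler_tall_1_top [114. 429.] 0.72 [563. -92.]
bowl_full_top [ 80. 344.] 0.71 [434. -95.]
soap_bottle_top [340. 412.] 0.88 [585. 272.]
```

Request:
step_arm --plan '[-3.6,-1.75,0,0,0,0,-3.6,-1.75,0,0,0,0,-3.6,-1.75,0,0,0,0,-3.6,-1.75,0,0,0,0,-3.6,-1.75,0,0,0,0]'

```text
time_s: 3.3
ee_pos: [502.8, 192.6, 428.0]
ee_rot: [180.0, 0.0, 153.1]
force: [1.0, 0.6, 0.3]
gripper_width: 10.1
gripper_force: 0.0
```

```bash
python3 -c "
from h import *
log();look('wrist','w3')"
```

```text
3.3 [ 19.7  11.8  70.5   0.   97.6 -43.4] [503. 193. 428.] [180.    0.  153.1] [1.  0.6 0.3]
[428. 231. 585.] [163.  -0.  63.]
tumbler_short_top [278. 266.] 0.66 [570.  94.]
tumbler_short_top [116. 233.] 0.25 [432. -77.]
tumbler_tall_1_top [158. 321.] 0.63 [561. -88.]
bowl_empty_top [ 35. 296.] 0.64 [ 458. -266.]
bowl_full_top [114. 234.] 0.84 [ 432. -101.]
soap_bottle_top [436. 256.] 0.79 [586. 273.]
```

View pics/w3.png

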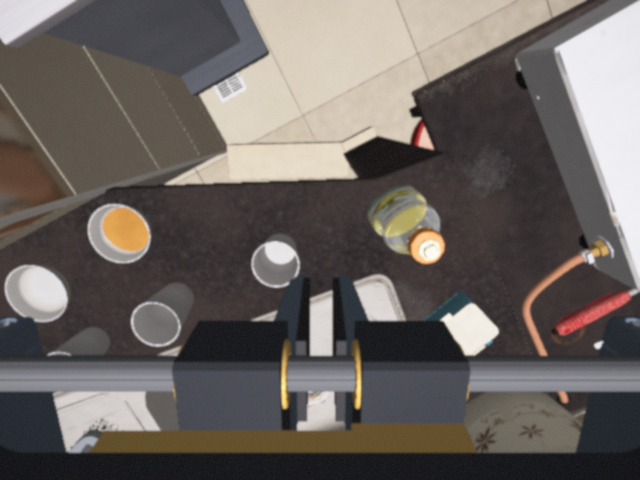

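Wrist view: short tumbler at (276,262), tall tumblers at (157,322) and (80,345), full bowl at (119,233), empty bowl at (37,293), soap cap at (428,246) and the wall corner near (110,187). This matches the earlier estimates, so I'll point at the short tumbler at (571,95).

Request:
step_arm --plan '[-3.5,-1.9,0,0,0,0,-3.5,-1.9,0,0,0,0,-3.5,-1.9,0,0,0,0,0,0,3.8,0,0,0,0,0,3.8,0,0,0]'

```text
time_s: 4.22
ee_pos: [572.1, 93.8, 352.9]
ee_rot: [179.8, 0.3, 152.9]
force: [1.1, 0.5, 0.5]
gripper_width: 9.9
gripper_force: 0.0
```

Request:
step_arm --plan '[0,0,3.8,0,0,0,0,0,3.8,0,0,0,0,0,3.8,0,0,0,0,0,3.8,0,0,0,0,0,3.8,0,0,0]'

```text
time_s: 4.63
ee_pos: [569.6, 95.6, 160.7]
ee_rot: [180.0, 0.0, 153.1]
force: [0.9, -0.5, -0.3]
gripper_width: 10.1
gripper_force: 0.0
```

```bash
python3 -c "
from h import *
log()
f=viewer.grab_frame('wrist')
w=['tumbler_short_top'];look('wrist','w4',w)
import glob
"
```

```text
4.63 [  8.4  21.3  95.2   0.   63.4 -54.7] [570.  96. 161.] [180.    0.  153.1] [ 0.9 -0.5 -0.3]
[492. 134. 311.] [163.   0.  63.]
tumbler_short_top [316. 271.] 0.93 [568.  89.]
```

Request:
step_arm --plan '[0,0.3,2,0,0,0,0,0.2,2,0,0,0,0,0,0,0,0,0,0,0,0,0,0,0,0,0,0,0,0,0]'

```text
time_s: 5.2
ee_pos: [574.0, 99.6, 124.7]
ee_rot: [179.8, 0.2, 153.0]
force: [0.3, -0.2, 0.9]
gripper_width: 9.8
gripper_force: 0.0
```

Request:
step_arm --plan '[0,0,0,0,0,0,0,0,0,0,0,0,0,0,0,0,0,0,0,0,0,0,0,0,0,0,0,0,0,0]'

```text
time_s: 5.62
ee_pos: [572.3, 99.2, 122.3]
ee_rot: [180.0, 0.0, 153.0]
force: [0.9, -0.1, 0.2]
gripper_width: 9.6
gripper_force: 0.0
```

Request:
step_arm --plan '[0,0,0,0,0,0,0,0,0,0,0,0,0,0,0,0,0,0,0,0,0,0,0,0,0,0,0,0,0,0]'

```text
time_s: 6.03
ee_pos: [572.3, 99.2, 121.9]
ee_rot: [180.0, -0.0, 153.0]
force: [-0.3, 0.8, 0.7]
gripper_width: 9.9
gripper_force: 0.0
```

Request:
step_arm --plan '[0,0,0,0,0,0,0,0,0,0,0,0,0,0,0,0,0,0,0,0,0,0,0,0,0,0,0,0,0,0]'

```text
time_s: 6.45
ee_pos: [572.3, 99.2, 121.9]
ee_rot: [180.0, -0.0, 153.0]
force: [-0.6, 0.6, 0.3]
gripper_width: 10.2
gripper_force: 0.0
```

Request:
step_arm --plan '[0,0,0,0,0,0,0,0,0,0,0,0,0,0,0,0,0,0,0,0,0,0,0,0,0,0,0,0,0,0]'

```text
time_s: 6.87
ee_pos: [572.3, 99.2, 122.0]
ee_rot: [180.0, 0.0, 153.0]
force: [0.0, -0.6, 0.3]
gripper_width: 10.2
gripper_force: 0.0
```

Request:
step_arm --plan '[0,0,0,0,0,0,0,0,0,0,0,0,0,0,0,0,0,0,0,0,-4,0,0,0,0,0,-4,0,0,0]'

```text
time_s: 7.28
ee_pos: [570.5, 99.0, 200.5]
ee_rot: [-179.8, -0.3, 153.0]
force: [0.6, 0.3, -0.3]
gripper_width: 10.2
gripper_force: 0.0
```

Request:
step_arm --plan '[0,0,-4,0,0,0,0,0,-4,0,0,0,0,0,-4,0,0,0,0,0,-4,0,0,0,0,0,-4,0,0,0]'

```text
time_s: 7.7
ee_pos: [571.6, 99.1, 404.2]
ee_rot: [180.0, 0.0, 153.0]
force: [0.5, 0.2, 0.6]
gripper_width: 10.4
gripper_force: 0.0
```

```bash
cat > fit.py <<'E'
from h import *
from scipy.optimize import least_squares
L=[json.loads(l) for l in open("log.txt")]
L.append([[61.879,18.312,89.639,0,72.044,-1.146],[260.824,512.457,227.976],[180,0,153.025]])
def Ry(a): return R.from_euler('y',a,degrees=True)
def Rz(a): return R.from_euler('z',a,degrees=True)
# p: z_sh, off, L1, e (elbow offset), L2, Lt, d ; returns points and R
def fk(q,p):
    zs,a,L1,e,L2,Lt,d=p
    r1=Rz(q[0]); r2=r1*Ry(q[1]); r3=r2*Ry(q[2]); r4=r3*Rz(q[3]); r5=r4*Ry(q[4]); r6=r5*Rz(q[5]+OFF)
    S=r1.apply([a,d,zs]); E=S+r2.apply([0,0,L1]); W=E+r3.apply([e,0,L2]); T=W+r5.apply([0,0,Lt])
    return S,E,W,T,r6
OFF=90
def res(p): return np.concatenate([fk(q,np.append(p,0)if len(p)<7 else p)[3]-t for q,t,_ in L])
if __name__=="__main__":
    p0=[200,0,455,0,455,263,10]
    s=least_squares(lambda p:np.r_[res(p),1e-3*(p-p0)],p0);print(s.x.round(1),np.abs(res(s.x)).max())
    np.save("p.npy",s.x)
    for q,t,r in L: print((fk(q,s.x)[4].inv()*R.from_euler('xyz',r,degrees=True)).magnitude()*57.3)
E
python3 -c "
from h import *
log()
f=viewer.grab_frame('scene')
w=cv2.imread('pics/w3.png')
"; python3 fit.py
```

```text
7.7 [  8.7  15.9  68.3   0.   95.7 -54.3] [572.  99. 404.] [180.   0. 153.] [0.5 0.2 0.6]
[140.9   0.  591.8  25.2 417.  322.3  11.5] 0.003377549501124122
1.5093894660639805e-14
3.661472901794874e-14
3.8896023217088646e-14
2.926347867972201e-14
0.005000368306966959
```

Request:
step_arm --plan '[0,0,0,0.1,-0.05,0,0,0,0,0.1,-0.05,0,0,0,0,0.1,-0.05,0,0,0,0,0.1,-0.05,0,0,0,0,0,0,0]'

```text
time_s: 8.17
ee_pos: [572.1, 102.5, 398.9]
ee_rot: [-156.5, 10.9, 155.7]
force: [0.1, 0.5, -1.4]
gripper_width: 9.6
gripper_force: 0.0
```

```bash
python3 -c "
from h import *
log()
class F(dict):pass
f=viewer.grab_frame('wrist')
f['position']=[428,231,585];f['attitude']=[162.7,0,63.05]
for uv in [(0,245),(50,215),(110,187),(170,186),(430,255),(428,245)]: print(uv,ray(f,uv,0)[:2].round(),ray(f,uv,226)[:2].round())
"; python3 fit.py
```

```text
8.17 [ 21.8  20.3  67.2 -24.2 101.9 -44.7] [572. 103. 399.] [-156.5   10.9  155.7] [ 0.1  0.5 -1.4]
(0, 245) [ 366. -292.] [390. -90.]
(50, 215) [ 364. -193.] [388. -29.]
(110, 187) [370. -88.] [392.  35.]
(170, 186) [409.  -8.] [416.  84.]
(430, 255) [682. 292.] [584. 269.]
(428, 245) [665. 296.] [574. 271.]
[140.3   0.  591.8  25.2 417.  321.7  11.5] 0.0035054851688300914
1.5093894660639805e-14
3.661472901794874e-14
3.8896023217088646e-14
2.926347867972201e-14
3.649091173307933e-14
0.005000368306966959
```

The kinematic model now fits to 0.004 mm. Next I'll search for a tilted pose over the empty bowl that clears the wall.

```bash
cat > plan.py <<'E'
from fit import *
p=np.load("p.npy"); zs,a,L1,e,L2,Lt,d=p
LIM=np.array([[-177,177],[-48,115],[12.5,149.5],[-77,257],[3,150],[-146,146]])
def ik(T,Rt):
    W=T-Rt.apply([0,0,Lt]); r2=W[0]**2+W[1]**2-d*d
    if r2<=0: return None
    r=np.sqrt(r2); q1=np.arctan2(W[1],W[0])-np.arctan2(d,r); h=W[2]-zs
    l2=np.hypot(L2,e); be=np.arctan2(e,L2); D=np.hypot(r,h)
    c=(D*D-L1**2-l2**2)/(2*L1*l2)
    if abs(c)>1: return None
    g=np.arccos(c); q2=np.arctan2(r,h)-np.arctan2(l2*np.sin(g),L1+l2*np.cos(g)); q3=g-be
    q=np.degrees([q1,q2,q3]); M=(Ry(q[1]+q[2]).inv()*Rz(q[0]).inv()*Rt).as_matrix()
    q5=np.arccos(M[2,2]); q4=np.arctan2(M[1,2],M[0,2]); q6=np.arctan2(M[2,1],-M[2,0])
    w=lambda x,lo:(x-lo)%360+lo
    q=np.r_[q,w(np.degrees(q4),-100),np.degrees(q5),w(np.degrees(q6)-OFF,-180)]
    return q
CYL=[(571,96,74,33),(560,-88,92,34),(563,-262,90,33),(455,-268,36,46),(435,-97,38,44),(580,271,226,42),(541,-461,58,42),(459,-417,105,21)]
def box(x,y,z): return np.array(np.meshgrid(np.linspace(*x,3),np.linspace(*y,5),np.linspace(*z,5))).reshape(3,-1).T
TB=np.vstack([box((-38,38),(-89,89),(-180,-65)),box((38,110),(-40,40),(-190,-120)),box((-19,19),(-22,22),(-65,14)),box((-50,50),(-50,50),(-322,-180))])
WX,WY=374,-92
def wall(P): # signed distance to x<WX,y<WY
    dx=P[:,0]-WX; dy=P[:,1]-WY
    return np.where((dx>0)&(dy>0),np.hypot(dx,dy),np.maximum(dx,dy))
def cyl(P):
    m=1e9
    for x,y,z,r in CYL:
        h=np.hypot(P[:,0]-x,P[:,1]-y)-r; v=P[:,2]-z
        m=min(m,np.where((h>0)&(v>0),np.hypot(h,v),np.maximum(h,v)).min())
    return min(m,P[:,2].min())
def clear(q):
    S,E,W,T,r=fk(q,p); t=np.linspace(0,1,15)[:,None]
    F=E+(W-E)*t; U=S+(E-S)*t[5:]; B=T+r.apply(TB)
    return np.array([wall(F).min()-65,wall(U).min()-75,wall(W[None]).min()-65,wall(B).min(),cyl(B),cyl(F)-65])
def ok(q): return q is not None and (q>LIM[:,0]).all() and (q<LIM[:,1]).all()
# tool direction az,tilt: tool z = (sin t cos az, sin t sin az, -cos t); roll about z
def Rt(t,az,ro): return Rz(az)*Ry(180-t)*Rz(ro)
E
cat > s.py <<'E'
from plan import *
out=[]
for t in range(0,81,5):
  for az in range(-180,1,10):
    for ro in range(-180,180,15):
      r=Rt(t,az,ro); T=np.array([455,-268,96])+r.apply([0,0,5]); q=ik(T,r)
      if ok(q): out.append((clear(q).min(),t,az,ro,clear(q).round(),q.round()))
assert np.allclose(fk(q,p)[3],T) and (fk(q,p)[4].inv()*r).magnitude()<1e-6
out.sort(key=lambda o:-o[0])
for o in out[:12]: print(*o)
print(sensors.state()["qpos"])
E
python3 s.py
```

```text
21.696961098780086 60 -100 75 [ 31.  22.  94.  38.  22. 113.] [ -1.  34. 118. -67.  68. 135.]
15.914704455102438 55 -90 75 [ 22.  16.  51.  20.  21. 145.] [ -3.  29. 124. -74.  58. 132.]
13.811988748811814 55 -100 75 [ 20.  14.  84.  38.  28. 131.] [ -3.  31. 118. -65.  64. 130.]
13.811988748811814 55 -100 90 [ 20.  14.  84.  43.  17. 131.] [ -3.  31. 118. -65.  64. 145.]
12.342833697464144 60 -110 60 [ 24.  15. 128.  36.  12. 103.] [ -2.  36. 112. -59.  74. 118.]
11.360028821499327 70 -110 -150 [ 40.  29. 145.  11.  13.  65.] [  0.  41. 112. -63.  81. -86.]
11.087379786960014 60 -110 165 [ 24.  15. 128.  11.  13. 103.] [  -2.   36.  112.  -59.   74. -137.]
10.994451813140927 65 -110 -150 [ 32.  22. 137.  11.  25.  84.] [ -1.  38. 112. -61.  77. -89.]
10.480390979569378 65 -110 165 [ 32.  22. 137.  12.  10.  84.] [  -1.   38.  112.  -61.   77. -134.]
10.474576579216034 60 -110 -150 [ 24.  15. 128.  10.  27. 103.] [ -2.  36. 112. -59.  74. -92.]
9.825830191071987 65 -110 -135 [ 32.  22. 137.  10.  15.  84.] [ -1.  38. 112. -61.  77. -74.]
9.374560375334909 65 -120 -165 [ 19.   9. 171.  22.  10.  80.] [  -3.   41.  105.  -54.   83. -105.]
[ 21.67135146  20.18221782  67.16267697 -24.09948039 101.86006168
 -44.72817057]
```

```bash
cat > s2.py <<'E'
from plan import *
from scipy.spatial.transform import Slerp
s=sensors.state(); T0=np.array(s["ee_pos"]); R0=R.from_euler('xyz',s["ee_rot"],degrees=True)
out=[]
for t in range(45,76,3):
  for az in range(-125,-74,5):
    for ro in range(-180,180,10):
      r=Rt(t,az,ro); T=np.array([459,-266,104])+r.apply([0,0,5]); q=ik(T,r)
      if ok(q) and abs(q[5])<135 and q[3]>-70: out.append((clear(q).min(),t,az,ro,clear(q).round(),q.round()))
out.sort(key=lambda o:-o[0])
for o in out[:6]: print(*o)
for o in [x for x in out if x[5][5]<0][:6]: print(*o)
E
python3 s2.py
```

```text
18.881460095533107 57 -95 70 [ 28.  20.  76.  27.  19. 137.] [ -2.  30. 120. -70.  63. 127.]
18.74320244331645 57 -100 70 [ 27.  19.  93.  35.  24. 131.] [ -2.  31. 117. -65.  66. 126.]
18.61303525365497 66 -115 -160 [ 29.  19. 160.  20.  21.  85.] [  -2.   39.  108.  -58.   82. -100.]
18.61303525365497 66 -115 -150 [ 29.  19. 160.  23.  21.  85.] [ -2.  39. 108. -58.  82. -90.]
18.613035253654928 66 -115 -140 [ 29.  19. 160.  27.  19.  85.] [ -2.  39. 108. -58.  82. -80.]
18.18742860555907 69 -115 -160 [ 33.  23. 165.  20.  18.  74.] [ -1.  41. 108. -59.  84. -99.]
18.61303525365497 66 -115 -160 [ 29.  19. 160.  20.  21.  85.] [  -2.   39.  108.  -58.   82. -100.]
18.61303525365497 66 -115 -150 [ 29.  19. 160.  23.  21.  85.] [ -2.  39. 108. -58.  82. -90.]
18.613035253654928 66 -115 -140 [ 29.  19. 160.  27.  19.  85.] [ -2.  39. 108. -58.  82. -80.]
18.18742860555907 69 -115 -160 [ 33.  23. 165.  20.  18.  74.] [ -1.  41. 108. -59.  84. -99.]
17.552676178099205 66 -110 -140 [ 35.  25. 143.  18.  21.  88.] [ -1.  38. 111. -61.  79. -79.]
17.479475269343492 66 -115 -170 [ 29.  19. 160.  19.  17.  85.] [  -2.   39.  108.  -58.   82. -110.]
```

```bash
cat > s3.py <<'E'
from plan import *
s=sensors.state(); T=np.array(s["ee_pos"]); r=R.from_euler('xyz',s["ee_rot"],degrees=True)
g=Rt(66,-115,-150); G=np.array([459,-266,104])+g.apply([0,0,5])
def seg(Ta,ra,Tb,rb,n,name):
    v=(ra.inv()*rb).as_rotvec(); prev=None; m=None; mx=0
    for k in np.linspace(0,1,n+1):
        q=ik(Ta+(Tb-Ta)*k, ra*R.from_rotvec(v*k))
        if not ok(q): print(name,k,"BAD",q); return
        c=clear(q); m=c if m is None else np.minimum(m,c)
        if prev is not None: mx=max(mx,np.abs(q-prev).max())
        prev=q
    w=ra.inv().apply(Tb-Ta)/10 if np.linalg.norm(v)<1e-6 else None
    print(name,m.round(),"dq",mx.round(1),"end",q.round(),"rotvec",v.round(3),"per row",(v/n).round(4),"shift cm tool",w)
if __name__=="__main__":
    seg(T,r,T,g,14,"rot")
    V=G+[10,10,150]
    V0=np.array([572,60,400])
    seg(T,g,V,g,10,"tr"); seg(V,g,G,g,4,"down")
E
python3 s3.py
```

```text
rot [113.  55. 323. 207. 132. 254.] dq 5.3 end [  27.   39.   56.  -50.  132. -116.] rotvec [ 0.604  0.527 -1.124] per row [ 0.0432  0.0377 -0.0803] shift cm tool None
tr [ 35.  26. 173.  33. 130. 169.] dq 6.6 end [  -1.   28.  100.  -56.   93. -106.] rotvec [0. 0. 0.] per row [0. 0. 0.] shift cm tool [-1.46672238 -5.79946394 40.00540506]
down [ 29.  19. 160.  23.  21.  85.] dq 3.9 end [ -2.  39. 108. -58.  82. -90.] rotvec [0. 0. 0.] per row [0. 0. 0.] shift cm tool [-11.15735226   7.00021689   7.315084  ]
```

Request:
step_arm --plan '[0,0,0,0.04,0.035,-0.075,0,0,0,0.04,0.035,-0.075,0,0,0,0.04,0.035,-0.075,0,0,0,0.04,0.035,-0.075,0,0,0,0.04,0.035,-0.075]'

```text
time_s: 8.63
ee_pos: [572.5, 97.8, 402.7]
ee_rot: [-144.9, -8.3, 169.1]
force: [-0.2, -0.5, -0.2]
gripper_width: 10.3
gripper_force: 0.0
```

Request:
step_arm --plan '[0,0,0,0.04,0.035,-0.075,0,0,0,0.04,0.035,-0.075,0,0,0,0.04,0.035,-0.075,0,0,0,0.04,0.035,-0.075,0,0,0,0.04,0.035,-0.075]'

```text
time_s: 9.05
ee_pos: [572.6, 97.7, 402.2]
ee_rot: [-136.9, -29.7, 180.0]
force: [0.1, -0.0, -0.8]
gripper_width: 9.9
gripper_force: 0.0
```

Request:
step_arm --plan '[0,0,0,0.04,0.035,-0.075,0,0,0,0.04,0.035,-0.075,0,0,0,0.04,0.035,-0.075,0,0,0,0.04,0.035,-0.075,0,0,0,0.04,0.035,-0.075]'

```text
time_s: 9.47
ee_pos: [572.7, 97.5, 402.0]
ee_rot: [-132.3, -52.1, -169.6]
force: [-0.2, -0.7, 0.0]
gripper_width: 10.3
gripper_force: 0.0
```

```bash
python3 s3.py; python3 -c "
from h import *
log()"
```

```text
rot [205.  87. 493. 251. 135. 255.] dq 0.0 end [  27.   39.   57.  -50.  132. -116.] rotvec [ 0.007  0.004 -0.   ] per row [ 0.0005  0.0003 -0.    ] shift cm tool None
tr [ 35.  26. 173.  33. 134. 170.] dq 6.6 end [  -1.   28.  100.  -56.   93. -106.] rotvec [0. 0. 0.] per row [0. 0. 0.] shift cm tool [-1.65264415 -5.45008129 39.79088827]
down [ 29.  19. 160.  23.  21.  85.] dq 3.9 end [ -2.  39. 108. -58.  82. -90.] rotvec [0. 0. 0.] per row [0. 0. 0.] shift cm tool [-11.15735226   7.00021689   7.315084  ]
9.47 [  26.6   39.1   56.3  -49.6  132.4 -116.4] [573.  98. 402.] [-132.3  -52.1 -169.6] [-0.2 -0.7  0. ]
```

Request:
step_arm --plan '[-0.17,-0.54,3.98,0,0,0,-0.17,-0.54,3.98,0,0,0,-0.17,-0.54,3.98,0,0,0,-0.17,-0.54,3.98,0,0,0,-0.17,-0.54,3.98,0,0,0]'

```text
time_s: 9.88
ee_pos: [518.0, -81.8, 325.0]
ee_rot: [-132.3, -51.8, -169.7]
force: [1.1, -0.1, -0.4]
gripper_width: 9.9
gripper_force: 0.0
```

Request:
step_arm --plan '[-0.17,-0.54,3.98,0,0,0,-0.17,-0.54,3.98,0,0,0,-0.17,-0.54,3.98,0,0,0,-0.17,-0.54,3.98,0,0,0,0,0,0,0,0,0]'

```text
time_s: 10.3
ee_pos: [472.0, -226.8, 262.7]
ee_rot: [-132.3, -52.2, -170.1]
force: [-0.7, -0.1, -0.7]
gripper_width: 10.2
gripper_force: 0.0
```

```bash
python3 s3.py|tail -2; python3 -c "
from h import *
log();look('scene','sc2',['bowl_empty_top']);look('wrist','w5',['bowl_empty_top','tumbler_tall_2_top','bowl_full_top'])
im=cv2.imread('pics/sc2.png')[0:420,240:640];cv2.imwrite('pics/sc2c.png',cv2.resize(im,None,fx=1.4,fy=1.4))"
```

```text
tr [ 35.  26. 173.  33. 146. 188.] dq 0.3 end [  -1.   28.  100.  -56.   93. -106.] rotvec [0. 0. 0.] per row [0. 0. 0.] shift cm tool [-0.19479281 -1.00013963  3.39261112]
down [ 29.  19. 160.  23.  21.  85.] dq 3.9 end [ -2.  39. 108. -58.  82. -90.] rotvec [0. 0. 0.] per row [0. 0. 0.] shift cm tool [-11.15735226   7.00021689   7.315084  ]
10.3 [   2.4   28.1   98.1  -53.8   95.9 -105.7] [ 472. -227.  263.] [-132.3  -52.2 -170.1] [-0.7 -0.1 -0.7]
[ 602. 1330. 1257.] [-127.    0.  177.]
bowl_empty_top [351. 254.] 0.86 [ 443. -283.]
[ 485. -104.  396.] [-135.   27.  141.]
```

View pics/sc2c.png

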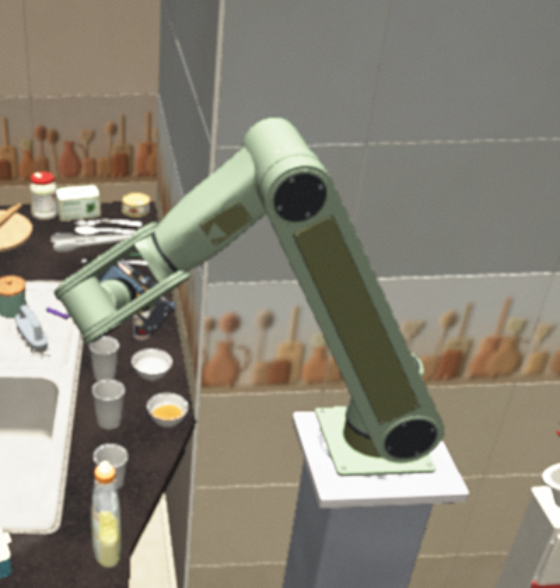

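View pics/w5.png

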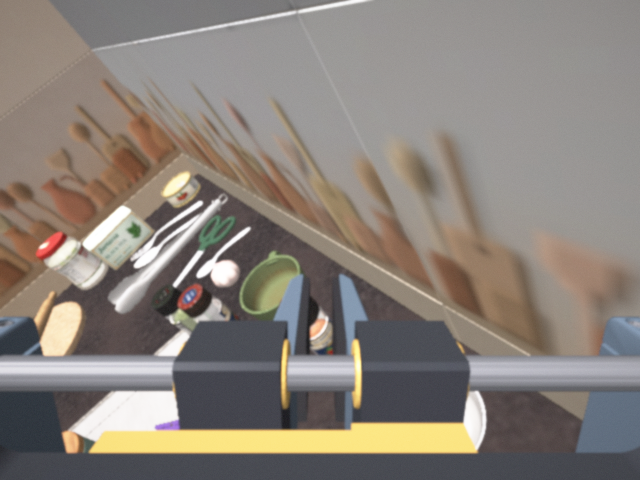

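The hand is above the empty bowl and the arm clears the wall: the corner is at column 195 of the crop and the forearm stays left of it and in front. Now I'll lower it.

Request:
step_arm --plan '[-0.2,-1,3.4,0,0,0,-2.8,1.75,1.85,0,0,0,-2.8,1.75,1.85,0,0,0,-2.8,1.75,1.85,0,0,0,0,0,0,0,0,0]'

```text
time_s: 11.02
ee_pos: [463.0, -261.4, 135.0]
ee_rot: [-132.5, -52.4, -169.4]
force: [-1.0, -0.1, 0.2]
gripper_width: 9.9
gripper_force: 0.0
```

```bash
python3 s3.py|tail -2; python3 -c "
from h import *
log()"
```

```text
tr [ 34.  25. 169.  29.  54. 120.] dq 1.2 end [  -1.   28.  100.  -56.   93. -106.] rotvec [0. 0. 0.] per row [0. 0. 0.] shift cm tool [ 8.99469796 -5.5522717  -5.01653528]
down [ 29.  19. 160.  23.  21.  85.] dq 3.9 end [ -2.  39. 108. -58.  82. -90.] rotvec [0. 0. 0.] per row [0. 0. 0.] shift cm tool [-11.15735226   7.00021689   7.315084  ]
11.02 [ -0.8  36.9 105.7 -56.4  84.5 -94.2] [ 463. -261.  135.] [-132.5  -52.4 -169.4] [-1.  -0.1  0.2]
```

Request:
step_arm --plan '[-1.2,0.7,1.2,0,0,0,-1.1,0.7,1.1,0,0,0,0,0,0,0,0,0,0,0,0,0,0,0,0,0,0,0,0,0]'

```text
time_s: 11.43
ee_pos: [461.5, -270.8, 108.4]
ee_rot: [-131.8, -51.8, -169.9]
force: [-0.1, 0.6, 0.0]
gripper_width: 10.3
gripper_force: 0.0
```

Request:
step_arm --plan '[0,0,0,0,0,0,0,0,0,0,0,0,0,0,0,0,0,0,0,0,0,0,0,0,0,0,0,0,0,0]'

```text
time_s: 11.85
ee_pos: [460.3, -271.2, 106.8]
ee_rot: [-131.9, -51.9, -169.8]
force: [0.5, -0.6, 0.3]
gripper_width: 10.0
gripper_force: 0.0
```

Request:
step_arm --plan '[0,0,0,0,0,0,0,0,0,0,0,0,0,0,0,0,0,0,0,0,0,0,0,0,0,0,0,0,0,0]'

```text
time_s: 12.27
ee_pos: [460.2, -271.2, 106.5]
ee_rot: [-131.9, -52.0, -169.8]
force: [0.4, 0.3, 0.7]
gripper_width: 10.0
gripper_force: 0.0
```

Request:
step_arm --plan '[0,0,0,0,0,0,0,0,0,0,0,0,0,0,0,0,0,0,0,0,0,0,0,0,0,0,0,0,0,0]'

```text
time_s: 12.68
ee_pos: [460.2, -271.2, 106.5]
ee_rot: [-132.0, -51.9, -169.8]
force: [-0.2, 0.6, 0.1]
gripper_width: 9.9
gripper_force: 0.0
```

Request:
step_arm --plan '[0,0,0,0,0,0,0,0,0,0,0,0,0,0,0,0,0,0,0,0,0,0,0,0,0,0,0,0,0,0]'

```text
time_s: 13.1
ee_pos: [460.2, -271.2, 106.5]
ee_rot: [-132.0, -51.9, -169.8]
force: [-0.4, 0.5, 0.2]
gripper_width: 10.0
gripper_force: 0.0
```

Request:
step_arm --plan '[0,0,0,0,0,0,0,0,0,0,0,0,0,0,0,0,0,0,0,0,0,0,0,0,0,0,0,0,0,0]'

```text
time_s: 13.52
ee_pos: [460.2, -271.2, 106.5]
ee_rot: [-131.9, -51.9, -169.8]
force: [0.1, 0.7, -0.2]
gripper_width: 10.0
gripper_force: 0.0
```

```bash
cat > s4.py <<'E'
from s3 import *
log(); print("grasp",(T-r.apply([0,0,5])).round(1))
g=r; V=T+[10,10,150]; N=np.array([572,97.5,402.]); d0=R.from_euler('xyz',[180,0,153],degrees=True)
seg(T,r,V,r,5,"up"); seg(V,r,N,r,10,"back"); seg(N,r,N,d0,16,"unrot")
E
python3 s4.py
```

```text
13.52 [ -1.7  39.1 107.1 -57.6  81.9 -90.9] [ 460. -271.  107.] [-131.9  -51.9 -169.8] [ 0.1  0.7 -0.2]
grasp [ 462.1 -267.1  108.6]
up [ 27.  17. 163.  26.  26.  91.] dq 3.1 end [  -1.   28.   99.  -56.   93. -106.] rotvec [0. 0. 0.] per row [0. 0. 0.] shift cm tool [11.09612696 -7.01669655 -7.39201841]
back [ 34.  25. 176.  36. 134. 175.] dq 6.5 end [  27.   39.   57.  -50.  132. -116.] rotvec [0. 0. 0.] per row [0. 0. 0.] shift cm tool [  1.37193373   6.14921145 -39.52872423]
unrot [ 63.  37. 209. 178. 135. 257.] dq 4.6 end [  9.  16.  69.   0.  95. -54.] rotvec [-1.048 -0.58   0.952] per row [-0.0655 -0.0362  0.0595] shift cm tool None
```

Run:
```python
from h import *
f=viewer.grab_frame('scene')
cv2.imwrite('pics/sc3.png',f["img"][:,:,::-1])
print(viewer.pinpoint('bowl_empty_top',f)[:2])
g=f["img"][235:285,325:385]
cv2.imwrite('pics/sc3c.png',cv2.resize(g,None,fx=10,fy=10,interpolation=2)[:,:,::-1])
for uv in[(348.6,259),(348.5,257.5)]: print(ray(f,uv,36)[:2].round())
f['position']=[428,231,585];f['attitude']=[162.7,0,63.05]
w=cv2.imread('pics/w3.png')  # same intrinsics check
k=viewer.grab_frame('wrist');k['position']=[427.8,231.2,584.6];k['attitude']=[162.7,0,63.05]
for uv in[(37,293),(36,292)]: print("w",ray(k,uv,36)[:2].round())
```

```text
[{'location': [348.5, 257.6], 'score': 0.74}]
[ 454. -257.]
[ 453. -265.]
w [ 454. -260.]
w [ 452. -260.]
```

View pics/sc3c.png

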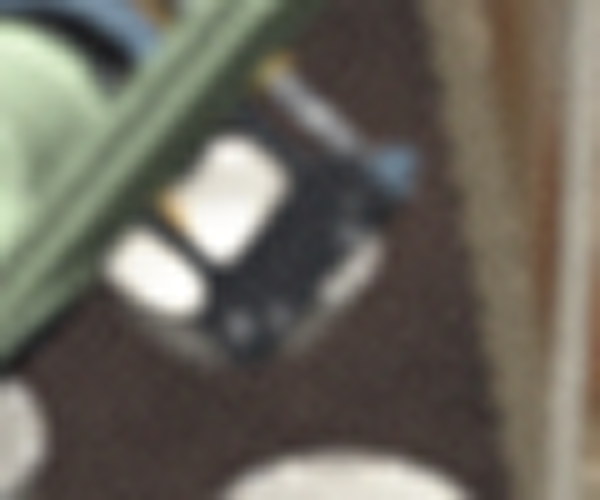

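The arm hides the bowl in this view. The bowl estimates, about (453,-262), put the grasp point within about 10 mm of the middle, so I'll retreat along the same path.

Request:
step_arm --plan '[2.22,-1.4,-1.48,0,0,0,2.22,-1.4,-1.48,0,0,0,2.22,-1.4,-1.48,0,0,0,2.22,-1.4,-1.48,0,0,0,2.22,-1.4,-1.48,0,0,0]'

```text
time_s: 14.08
ee_pos: [469.8, -260.9, 257.9]
ee_rot: [-132.0, -52.0, -169.8]
force: [0.6, 0.7, -1.1]
gripper_width: 10.1
gripper_force: 0.0
```

Request:
step_arm --plan '[0.14,0.61,-3.95,0,0,0,0.14,0.61,-3.95,0,0,0,0.14,0.61,-3.95,0,0,0,0.14,0.61,-3.95,0,0,0,0.14,0.61,-3.95,0,0,0]'

```text
time_s: 14.5
ee_pos: [520.9, -80.3, 330.3]
ee_rot: [-132.0, -51.9, -169.8]
force: [1.0, 0.6, -0.4]
gripper_width: 9.9
gripper_force: 0.0
```

Request:
step_arm --plan '[0.14,0.61,-3.95,0,0,0,0.14,0.61,-3.95,0,0,0,0.14,0.61,-3.95,0,0,0,0.14,0.61,-3.95,0,0,0,0.14,0.61,-3.95,0,0,0]'

```text
time_s: 14.92
ee_pos: [571.8, 98.8, 403.1]
ee_rot: [-132.0, -52.0, -169.8]
force: [1.6, -0.6, 0.9]
gripper_width: 10.0
gripper_force: 0.0
```

Request:
step_arm --plan '[0,0,0,-0.065,-0.036,0.06,0,0,0,-0.065,-0.036,0.06,0,0,0,-0.065,-0.036,0.06,0,0,0,-0.065,-0.036,0.06,0,0,0,-0.065,-0.036,0.06]'

```text
time_s: 15.33
ee_pos: [572.2, 97.5, 401.9]
ee_rot: [-145.3, -32.8, -178.1]
force: [-0.1, -0.7, -0.1]
gripper_width: 9.7
gripper_force: 0.0
```

Request:
step_arm --plan '[0,0,0,-0.065,-0.036,0.06,0,0,0,-0.065,-0.036,0.06,0,0,0,-0.065,-0.036,0.06,0,0,0,-0.065,-0.036,0.06,0,0,0,-0.065,-0.036,0.06]'

```text
time_s: 15.75
ee_pos: [572.1, 97.1, 402.2]
ee_rot: [-159.4, -15.6, 170.5]
force: [0.6, 0.3, -0.0]
gripper_width: 10.1
gripper_force: 0.0
```

Request:
step_arm --plan '[0,0,0,-0.065,-0.036,0.06,0,0,0,-0.065,-0.036,0.06,0,0,0,-0.065,-0.036,0.06,0,0,0,-0.065,-0.036,0.06,0,0,0,-0.065,-0.036,0.06]'

```text
time_s: 16.17
ee_pos: [571.8, 96.9, 402.4]
ee_rot: [-175.9, -1.9, 155.9]
force: [0.1, 0.2, -0.1]
gripper_width: 9.8
gripper_force: 0.0
```

Run:
```python
from s3 import *
log(); look('wrist','w6',['soap_bottle_top','tumbler_short_top'])
d0=R.from_euler('xyz',[180,0,153],degrees=True)
print("rot",(r.inv()*d0).as_rotvec().round(3))
D=np.array([580,271,271.])
N=np.array([T[0],T[1],420]);M=np.array([580,271,380])
seg(T,r,T,d0,3,"r"); seg(T,d0,M,d0,6,"mv"); seg(M,d0,D,d0,4,"dn")
```

```text
16.17 [  9.8  18.1  65.6  -2.4 100.1 -56.5] [572.  97. 402.] [-175.9   -1.9  155.9] [ 0.1  0.2 -0.1]
[504. 140. 562.] [165.   4.  66.]
soap_bottle_top [543. 160.] 0.92 [584. 273.]
tumbler_short_top [334. 198.] 0.96 [565.  93.]
rot [-0.071 -0.031  0.051]
r [ 62.  37. 209. 177. 193. 445.] dq 1.5 end [  8.  16.  69.   0.  95. -55.] rotvec [-0.071 -0.031  0.051] per row [-0.0238 -0.0103  0.0171] shift cm tool None
mv [ 62.  37. 209. 177. 140. 409.] dq 2.8 end [ 24.  22.  63.   0.  95. -39.] rotvec [0. 0. 0.] per row [0. 0. 0.] shift cm tool [ 7.17905831 15.88732385  2.24304874]
dn [128.  60. 352. 328.  31. 302.] dq 3.7 end [ 24.  23.  76.   0.  81. -39.] rotvec [0. 0. 0.] per row [0. 0. 0.] shift cm tool [ 0.00000000e+00 -1.33486501e-15  1.09000000e+01]
```

Request:
step_arm --plan '[0,0,0,-0.07,-0.03,0.05,1.72,4,0.56,0,0,0,1.72,4,0.56,0,0,0,1.72,4,0.56,0,0,0,1.72,4,0.56,0,0,0]'

```text
time_s: 16.73
ee_pos: [582.0, 264.0, 379.4]
ee_rot: [-179.6, -0.2, 153.4]
force: [1.3, 0.4, 0.5]
gripper_width: 9.8
gripper_force: 0.0
```

Request:
step_arm --plan '[0,0,2.6,0,0,0,0,0,2.6,0,0,0,0,0,2.6,0,0,0,0,0,0,0,0,0,0,0,0,0,0,0]'

```text
time_s: 17.15
ee_pos: [581.2, 262.3, 300.7]
ee_rot: [-179.5, -0.3, 153.4]
force: [1.0, -0.1, -0.1]
gripper_width: 10.2
gripper_force: 0.0
```

```bash
python3 -c "
from h import *
log();look('wrist','w7',['soap_bottle_top'])"
```

```text
17.15 [ 23.3  22.7  72.7  -0.1  85.2 -40.1] [581. 262. 301.] [-179.5   -0.3  153.4] [ 1.  -0.1 -0.1]
[507. 301. 458.] [163.   1.  63.]
soap_bottle_top [336. 260.] 0.95 [583. 272.]
```

View pics/w7.png

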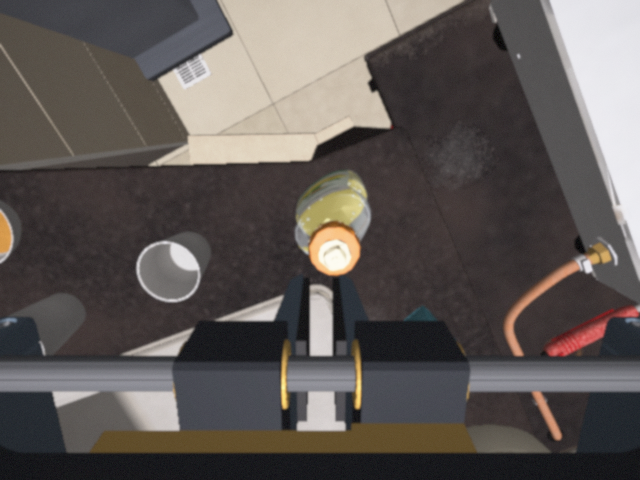

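The cap is at (335,256), just ahead of the fingertips, at about (582,271). I'll shift 8 mm, lower and hold.

Request:
step_arm --plan '[0.3,0.8,1.2,0,0,0,0,0,1.3,0,0,0,0,0,0,0,0,0,0,0,0,0,0,0,0,0,0,0,0,0]'

```text
time_s: 17.67
ee_pos: [582.7, 270.6, 278.6]
ee_rot: [-179.8, -0.1, 153.3]
force: [-0.1, -0.7, 0.5]
gripper_width: 10.1
gripper_force: 0.0
```

Request:
step_arm --plan '[0,0,0,0,0,0,0,0,0,0,0,0,0,0,0,0,0,0,0,0,0,0,0,0,0,0,0,0,0,0]'

```text
time_s: 18.08
ee_pos: [582.3, 270.3, 277.8]
ee_rot: [-179.8, -0.1, 153.3]
force: [-0.3, -0.2, 0.7]
gripper_width: 9.8
gripper_force: 0.0
```

Request:
step_arm --plan '[0,0,0,0,0,0,0,0,0,0,0,0,0,0,0,0,0,0,0,0,0,0,0,0,0,0,0,0,0,0]'

```text
time_s: 18.5
ee_pos: [582.3, 270.3, 277.5]
ee_rot: [-179.8, -0.1, 153.3]
force: [-0.3, -0.1, 0.3]
gripper_width: 9.8
gripper_force: 0.0
```

Request:
step_arm --plan '[0,0,0,0,0,0,0,0,0,0,0,0,0,0,0,0,0,0,0,0,0,0,0,0,0,0,0,0,0,0]'

```text
time_s: 18.92
ee_pos: [582.3, 270.3, 277.6]
ee_rot: [-179.8, -0.1, 153.3]
force: [-0.5, -0.2, -0.4]
gripper_width: 10.1
gripper_force: 0.0
```

Request:
step_arm --plan '[0,0,0,0,0,0,0,0,0,0,0,0,0,0,0,0,0,0,0,0,0,0,0,0,0,0,0,0,0,0]'

```text
time_s: 19.33
ee_pos: [582.3, 270.3, 277.6]
ee_rot: [-179.8, -0.1, 153.3]
force: [0.8, -0.6, -0.7]
gripper_width: 10.2
gripper_force: 0.0
```

Request:
step_arm --plan '[0,0,0,0,0,0,0,0,0,0,0,0,0,0,0,0,0,0,0,0,0,0,0,0,0,0,0,0,0,0]'

```text
time_s: 19.75
ee_pos: [582.3, 270.3, 277.6]
ee_rot: [-179.8, -0.1, 153.3]
force: [-0.6, -0.7, 0.2]
gripper_width: 9.8
gripper_force: 0.0
```

Request:
step_arm --plan '[0,0,-4,0,0,0,0,0,-4,0,0,0,0,0,-4,0,0,0,0,0,-4,0,0,0,0,0,-4,0,0,0]'

```text
time_s: 20.17
ee_pos: [582.5, 270.5, 479.9]
ee_rot: [-179.8, -0.1, 153.3]
force: [1.4, 0.7, 0.7]
gripper_width: 10.3
gripper_force: 0.0
```

Request:
step_arm --plan '[3.7,0,0,0,0,0,3.7,0,0,0,0,0,3.7,0,0,0,0,0,3.7,0,0,0,0,0,0,0,0,0,0,0]'

```text
time_s: 20.58
ee_pos: [445.7, 339.5, 479.9]
ee_rot: [-179.9, -0.3, 153.6]
force: [0.8, -0.0, 0.9]
gripper_width: 10.1
gripper_force: 0.0
```

Request:
step_arm --plan '[0,0,0,0,0,0,0,0,0,0,0,0,0,0,0,0,0,0,0,0,0,0,0,0,0,0,0,0,0,0]'

```text
time_s: 21.0
ee_pos: [451.9, 336.9, 477.4]
ee_rot: [-179.7, -0.2, 153.2]
force: [0.4, -0.0, 0.3]
gripper_width: 10.0
gripper_force: 0.0
```

```bash
python3 -c "
from h import *
log();look('scene','end');print(env.job_done())"
```

```text
21.0 [ 35.5  15.4  59.    0.  106.  -27.7] [452. 337. 477.] [-179.7   -0.2  153.2] [ 0.4 -0.   0.3]
[ 602. 1330. 1257.] [-127.    0.  177.]
tumbler_short_top [315. 323.] 0.89 [575.  81.]
tumbler_tall_1_top [318. 280.] 0.8 [560. -89.]
tumbler_tall_2_top [315. 247.] 0.88 [ 563. -254.]
tumbler_tall_2_top [347. 257.] 0.53 [ 465. -197.]
bowl_empty_top [348. 256.] 0.81 [ 455. -273.]
bowl_full_top [360. 290.] 0.72 [432. -98.]
bowl_full_top [322. 279.] 0.19 [ 546. -157.]
soap_bottle_top [314. 332.] 0.7 [583. 274.]
lemon [322. 233.] 0.63 [ 531. -463.]
spice_jar [341. 239.] 0.73 [ 467. -422.]
tea_cup [343. 221.] 0.78 [ 453. -536.]
tea_cup [324. 229.] 0.5 [ 524. -488.]
the job is handed in; nothing more can be done
None
```

I pointed at the shortest tumbler, then the empty bowl, then the soap cap, holding about two seconds over each; no contact showed in the force readings, the hand is well clear, and the job is handed in, though it returned no verdict.

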